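# Assemble the sieve stack on the shaker

### The job

Build the sieve stack on the shaker for grading the column packing: seat the blue sieve in the steel receiver pan first, then the yellow sieve on the blue one, then the red sieve on the yellow one, and close the stack with the white lid. Set each one down gently and upright so that it is fully seated before the next goes on, and leave the spare green sieve, the petri dish, the column and the timer where they are.

Things in the scene. Friction and masses are not known exactly. Their poses are not given: they have to be found in the camera images.
- shaker: Target: fixed sieve shaker, a round grey base (90 mm across, 20 mm high) carrying a fixed steel receiver pan, 56 mm across, with an open mouth of 51 mm bore, 12 mm deep; rim 45 mm above the worktop. Origin: centre of the base's underside, on the pan's upright axis; z up. Origins of the seated parts lie above it by: 1st sieve 37 mm, 2nd 61 mm, 3rd 85 mm, lid 109 mm.
- sieve_blue: Loose round sieve, blue frame, fine mesh, 70 g, upright. Steel skirt 43 mm across (39 at its foot), 0 to 8 mm above the underside; blue frame 56 mm across, 8 to 32 mm, its open 51 mm mouth 14 mm deep. The skirt drops loosely into the mouth below until the frame rests on that rim. Grip across the frame, fingertips above 8 mm to clear the part below. Origin: centre of the underside; z up.
- sieve_yellow: Loose round sieve, yellow frame, medium mesh, 70 g, upright. Steel skirt 43 mm across (39 at its foot), 0 to 8 mm above the underside; yellow frame 56 mm across, 8 to 32 mm, its open 51 mm mouth 14 mm deep. The skirt drops loosely into the mouth below until the frame rests on that rim. Grip across the frame, fingertips above 8 mm to clear the part below. Origin: centre of the underside; z up.
- sieve_red: Loose round sieve, red frame, coarse mesh, 70 g, upright. Steel skirt 43 mm across (39 at its foot), 0 to 8 mm above the underside; red frame 56 mm across, 8 to 32 mm, its open 51 mm mouth 14 mm deep. The skirt drops loosely into the mouth below until the frame rests on that rim. Grip across the frame, fingertips above 8 mm to clear the part below. Origin: centre of the underside; z up.
- lid: Loose lid, 60 g: steel skirt 43 mm across (39 at its foot), 0 to 8 mm above the underside; white disc 56 mm across, 8 to 15 mm; black upright round knob 17 to 20 mm across, 15 to 38 mm: lift it by this. The skirt drops loosely into the mouth of a sieve until the disc rests on the rim. Origin: centre of the underside; z up.
- sieve_green: A spare sieve with a green frame, the same shape as the others; not wanted, leave it standing where it is. Origin: centre of its underside.
- petri_dish: Bystander: a closed clear, whitish petri dish, 62 mm across, 15 mm high, lying flat. Origin: centre of its underside. Leave it alone.
- column: Bystander: a white-and-steel chromatography column lying on the worktop, 150 mm long (along its own y), 21 mm wide, 18 mm high. Origin: centre of its underside. Leave it alone.
- timer: Bystander: a white bench timer with coloured keys, 64 x 64 mm, 19 mm high. Origin: centre of its underside. Leave it alone. Note for moving: behind the work stand tall fixed instruments (0.36 to 0.5 m high, faces from about x = 0.54, a latch knob near y = 0.1 from x = 0.51; left of y = 0.48 a computer from about x = 0.48), so sideways moves are safest over the front edge, x about 0.38.
Things that resemble listed ones, but are neither listed nor needed, are in the scene too. Of the things that look like the sieve_yellow, the larger one is meant.

How it is judged:
By the outcome, as a careful person would: the job done as asked, in the order asked, and still so for the second after the job is handed in, with the robot touching nothing.
It also fails if it takes over 128 s, if anything falls off the work surface, if the arm or the gripper's body presses on something with over 40 N, if the wrist force passes 120 N, or if a joint passes its speed limit or range.

### The arm

A 6-joint arm with a two-finger parallel gripper is mounted at the origin on a cart in front of the work surface, level with it; the furniture and walls round the work are solid. World frame = base frame: x ahead of the robot, y to its left, z up, the work surface at z = 0. Lengths are in m, angles in rad, forces in N, time in s.
With the tool pointing down it reaches from about 0.275 to 0.975 m from the base axis. Payload 8.4 kg.
Tool frame: the origin (TCP) lies at the very end of the fingers, on their centre line; the grasp point (between the pads) lies 19 mm behind it; z points along the fingers, y is the line along which they close (so a half turn about z gives the same grasp; the last joint's range is limited). The gripper opens to 92 mm and grips with 3 to 60 N. Pads are 20 mm wide; open, the fingers measure 128 mm over their backs; the gripper's body (75 mm by 189 mm) begins 69 mm behind the grasp point.
Start: joints at [1.113, 0.353, 1.633, -0, 1.155, -0.002], TCP at [0.275, 0.561, 0.189] pointing down, gripper open.
Joint ranges: [-2.63, 2.63], [-0.92, 2.1], [0.06, 2.66], [-1.3, 4.44], [0, 2.69], [-3.02, 3.02]. Speed limits (rad/s): [2.22, 2.22, 2.79, 3.14, 3.14, 3.14].

### API

Orientations are given as a unit quaternion [w, x, y, z].
In Python, from rig import env gives the robot as it stands. Calls block until the motion is done:
- env.move_ptp(position, orientation): joint-space move of the TCP to a pose.
- env.move_l(position, v=0.15, rotation=None, guard=None): straight line of the TCP; rotation=None keeps the orientation; v is the mean speed in m/s. With guard (N) it stops when the force on the tool has changed by that much, and returns True; else False.
- env.movej(angles): joint-space move.
- env.gripper_to(opening, squeeze=None): finger opening in m; squeeze is the grip in N (None keeps the last); returns when the fingers have stopped.
- env.pause(seconds).
- env.inverse_kinematics(position, orientation): joint angles nearest the present ones, or None.
- env.get_image(name): name is "side" or "top" or "wrist"; returns the picture (480x640x3 uint8, red, green, blue); there is no depth.
- env.get_calibration(name): a dict with "fovy" (degrees; the focal length in pixels is half the picture's height over the tangent of half this angle, whatever the lens; pixels are square), "cx", "cy" (the principal point, pixels), "world_to_cam" (4x4, takes a point from world to camera coordinates). Camera axes: x right, y down, z forward; pixel columns grow to the right and rows downward; lengths in m; the calibration is good to about 2 mm. A picture is of the moment at which its call begins: read the wrist's pose just before it. get_calibration takes no time and is no camera call; for the wrist camera it gives the pose at the moment of the call.
A pose or a line that the arm cannot do raises env.Unreachable and nothing moves.
- env.finish_job(): hands the job in; it is judged then, once.
Trained networks look in the newest picture that a camera, given by its name, has taken for a name from the list of things; names that differ only in an ending like _2 or _b are one class to them, and where a whole thing is asked for, a point or a joint stands for the part that bears it (a point fixed in the world has none). Each returns a list of dicts, best first, with "p" (0 to 1); they miss things now and then, are a little off and sometimes report something else, mostly with a low value. They report only what shows in the picture. A call takes as long as a camera call. They do not tell look-alikes from the thing itself.
- env.search_frame(name, camera): "point" ([x, y, z] in m, in world coordinates, good to about 4 mm: the middle of the surface that is visible of it).
- env.silhouettes(name, camera): "pixels" (480x640 bool, what is visible of it).
- env.pinpoint(name, camera): "point" ([x, y, z] in m, in world coordinates, good to about 4 mm: a listed point, or the origin of a listed thing).
Readings, each from a call of its own:
- env.get_time_s(): time.
- env.get_qpos(): joint angles.
- env.get_qvel(): joint speeds.
- env.get_tau(): joint torques, N m.
- env.get_ee_pos(): TCP position.
- env.get_orientation(): TCP orientation.
- env.get_ft_force(): force on the tool from outside, world axes, zero at the start.
- env.get_torque(): the same for the moment, N m.
- env.get_gripper_width(): finger opening in m.
- env.get_finger_force(): force on a finger pad.
Only numpy, scipy, OpenCV 4.12 (cv2) and the standard library are available. Lean on these libraries where they do the work, as an engineer would, in place of code of your own. Each camera call takes 0.05 s, during which the arm holds its last target. There are 200 camera calls.

## Working session

There is one attempt and no reset: what is moved stays moved. The work goes in short steps, each a Python script; the robot and the scene stay as the last script left them, time stands still between calls to the robot, and variables do not carry over. Pictures are saved under pics/ and viewed, at most 14 in all, crops included, and the job is handed in when it is done.

```bash
mkdir -p pics; ls
python3 - <<'E'
from rig import env
import cv2, numpy as np
for c in ["top","side"]:
    im=env.get_image(c); cv2.imwrite(f"pics/{c}0.png",im[:,:,::-1])
    for n in ["shaker","sieve_blue","sieve_yellow","sieve_red","lid","sieve_green","petri_dish","column","timer"]:
        print(c,n,[(np.round(d["point"],3).tolist(),round(d["p"],2)) for d in env.pinpoint(n,c)])
    k=env.get_calibration(c); print(k["fovy"],k["cx"],k["cy"],np.round(k["world_to_cam"],3).tolist())
print(env.get_time_s(),env.get_orientation())
E
```

```text
pics
top shaker []
top sieve_blue [([0.429, 0.101, 0.001], 0.63)]
top sieve_yellow [([0.432, -0.241, -0.0], 0.93), ([0.489, 0.013, 0.001], 0.85), ([0.427, 0.1, -0.0], 0.27)]
top sieve_red [([0.436, -0.071, -0.001], 0.88)]
top lid [([0.448, 0.255, 0.002], 0.83)]
top sieve_green [([0.582, -0.021, -0.002], 0.66)]
top petri_dish [([0.537, -0.132, -0.0], 0.98)]
top column [([0.535, -0.302, -0.004], 0.82)]
top timer [([0.446, 0.404, -0.005], 0.75)]
47.69966844537524 317.5386454870237 234.33826479155644 [[0.014, -1.0, -0.015, 0.01], [-0.996, -0.012, -0.087, 0.518], [0.087, 0.016, -0.996, 1.184], [0.0, 0.0, 0.0, 1.0]]
side shaker [([0.423, -0.386, -0.004], 0.8), ([0.584, -0.025, 0.003], 0.43)]
side sieve_blue [([0.429, 0.1, -0.001], 0.42)]
side sieve_yellow [([0.43, -0.24, -0.001], 0.79)]
side sieve_red [([0.432, -0.075, 0.001], 0.9)]
side lid [([0.449, 0.254, -0.004], 0.71)]
side sieve_green [([0.58, -0.025, 0.001], 0.48)]
side petri_dish [([0.535, -0.132, -0.002], 0.54)]
side column [([0.535, -0.134, -0.002], 0.36)]
side timer [([0.441, 0.4, -0.001], 0.79)]
42.99724405546839 329.91425085386834 245.68867519157058 [[-0.884, -0.468, 0.022, 0.429], [-0.249, 0.429, -0.868, 0.176], [0.397, -0.773, -0.496, 1.393], [0.0, 0.0, 0.0, 1.0]]
1.0 [-4.34671292e-06  2.25940678e-01  9.74141063e-01  1.22502572e-05]
```

View pics/top0.png

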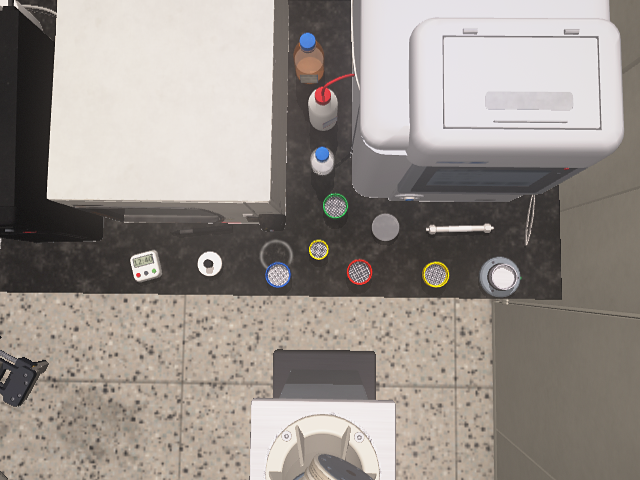

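View pics/side0.png

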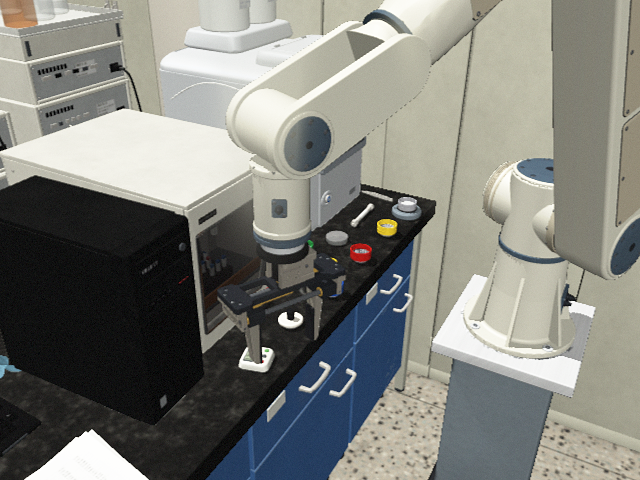

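Top view: the blue sieve is at (278,274) with a dark ring behind it at (276,252). Red is at (359,272), the lid at (209,264), the shaker at (500,277), green at (335,206) and the petri dish at (385,227). There are two yellow candidates: (435,274), which is larger, and (318,249), which is smaller. I choose (435,274). The lid and the blue and red sieves each show only one candidate. The side view agrees. Next I check with close crops and the wrist camera.

```bash
cat > h.py <<'E'
from rig import env
import cv2, numpy as np
def q(deg):                       # tool down, fingers close along world direction deg
    p=np.radians(deg+90)/2; return [0,float(np.cos(p)),float(np.sin(p)),0]
def ray(cal,u,v,z):               # pixel -> world point at height z
    f=240/np.tan(np.radians(cal["fovy"])/2); T=np.array(cal["world_to_cam"]); R,t=T[:3,:3],T[:3,3]
    c=-R.T@t; d=R.T@np.array([(u-cal["cx"])/f,(v-cal["cy"])/f,1]); return c+d*(z-c[2])/d[2]
def proj(cal,p):
    f=240/np.tan(np.radians(cal["fovy"])/2); T=np.array(cal["world_to_cam"]); c=T[:3,:3]@p+T[:3,3]
    return f*c[0]/c[2]+cal["cx"], f*c[1]/c[2]+cal["cy"]
HSV={"sieve_blue":(100,125),"sieve_yellow":(22,35),"sieve_red":(0,8),"sieve_green":(60,85)}
def rim(im,cal,name,near,z=.032,pad=.05):
    """circle through the outline of the coloured frame, outline pixels taken at height z"""
    hsv=cv2.cvtColor(im,cv2.COLOR_RGB2HSV); lo,hi=HSV[name]
    m=((hsv[...,0]>=lo)&(hsv[...,0]<=hi)&(hsv[...,1]>110)&(hsv[...,2]>50)).astype(np.uint8)
    cs,_=cv2.findContours(m,cv2.RETR_EXTERNAL,cv2.CHAIN_APPROX_NONE)
    u=np.array(proj(cal,np.r_[near[:2],z]))
    cs=[c for c in cs if len(c)>20]
    c=min(cs,key=lambda c:np.linalg.norm(c[:,0].mean(0)-u))
    P=np.array([ray(cal,a,b,z)[:2] for a,b in cv2.convexHull(c)[:,0]])
    (x,y),r=cv2.minEnclosingCircle((P*1000).astype(np.float32)); return x/1000,y/1000,2*r/1000
E
python3 - <<'E'
from h import *
im=cv2.imread("pics/top0.png")[:,:,::-1]; cal=env.get_calibration("top")
for n,p in [("sieve_blue",(.429,.101)),("sieve_yellow",(.432,-.241)),("sieve_yellow",(.489,.013)),("sieve_red",(.434,-.073)),("sieve_green",(.58,-.02))]:
    print(n,np.round(rim(im,cal,n,p),4))
cv2.imwrite("pics/crop.png",cv2.resize(im[230:300,250:530,::-1],None,fx=2.85,fy=2.85,interpolation=cv2.INTER_CUBIC))
env.move_l([.36,.10,.25],v=.25,rotation=q(90))
cal=env.get_calibration("wrist"); im=env.get_image("wrist"); cv2.imwrite("pics/w1.png",im[:,:,::-1])
T=np.array(cal["world_to_cam"]); print(np.round(-T[:3,:3].T@T[:3,3],3),cal["fovy"],np.round(T[2,:3],2),env.get_ee_pos(),np.round(env.get_qpos(),2),env.get_time_s())
try: print(np.round(rim(im,cal,"sieve_blue",(.429,.1)),4))
except Exception as e: print(e)
E
```

```text
sieve_blue [0.4273 0.1029 0.0565]
sieve_yellow [ 0.4326 -0.2424  0.0596]
sieve_yellow [0.4842 0.0141 0.045 ]
sieve_red [ 0.4362 -0.0761  0.0573]
sieve_green [ 0.5808 -0.0213  0.0567]
[0.284 0.101 0.445] 64.45367218324166 [ 0.27  0.   -0.96] [0.35979807 0.10040565 0.24988221] [ 0.27 -0.13  2.04  0.    1.22 -1.3 ] 3.0917
[0.4234 0.104  0.0621]
```

View pics/crop.png

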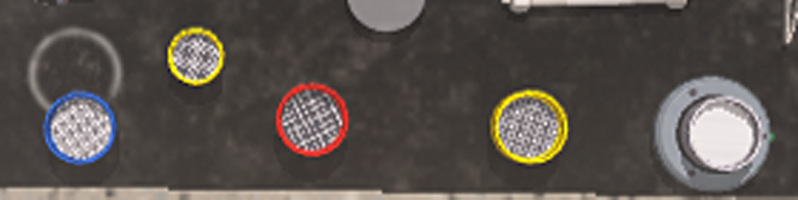

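View pics/w1.png

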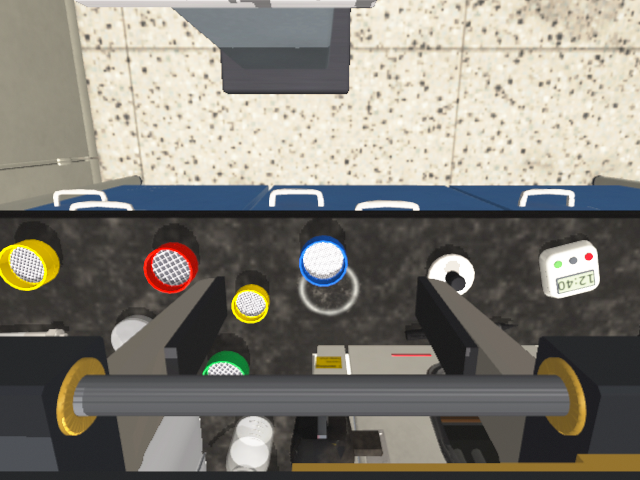

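Crop: the larger yellow sieve at (435,274) measures about 56–60 mm, against 45 mm for the one at (318,249), so the choice holds. The dark ring behind blue is a flat stain. In the wrist view blue is at (323,260), red at (171,267), big yellow at (28,263) and small yellow at (250,303). Next I look at the shaker and the big yellow sieve close up.

```bash
cat >> h.py <<'E'
def mec(P): (x,y),r=cv2.minEnclosingCircle((np.array(P)*1000).astype(np.float32)); return np.array([x,y,2*r])/1000
def rim2(im,cal,name,near,h0=0,fit=rim):
    """rim with the visible side of the frame (8..32 mm above h0) allowed for"""
    m=np.array(fit(im,cal,name,near,z=h0+.032)); a=np.linspace(0,2*np.pi,120); c=m[:2].copy()
    for _ in range(4):
        P=[ray(cal,*proj(cal,np.array([c[0]+.028*np.cos(t),c[1]+.028*np.sin(t),h0+z])),h0+.032)[:2] for z in (.008,.032) for t in a]
        s=mec(P); c+=m[:2]-s[:2]
    return np.round(np.r_[c,m[2]-s[2]],4)
E
python3 - <<'E'
from h import *
cal=env.get_calibration("wrist"); im=cv2.imread("pics/w1.png")[:,:,::-1]; ct=env.get_calibration("top"); it=cv2.imread("pics/top0.png")[:,:,::-1]
for n,p in [("sieve_blue",(.429,.101)),("sieve_yellow",(.432,-.241)),("sieve_red",(.434,-.073))]: print(n,rim2(im,cal,n,p),rim2(it,ct,n,p))
env.move_l([.36,-.33,.25],v=.3)
cal=env.get_calibration("wrist"); im=env.get_image("wrist"); cv2.imwrite("pics/w2.png",im[:,:,::-1])
np.savez("w2.npz",T=cal["world_to_cam"],c=[cal["fovy"],cal["cx"],cal["cy"]])
print(rim2(im,cal,"sieve_yellow",(.432,-.242)))
print(env.pinpoint("shaker","wrist"))
s=env.silhouettes("shaker","wrist")
for d in s[:2]:
    m=d["pixels"]; print(d["p"],m.sum(),np.argwhere(m).min(0),np.argwhere(m).max(0))
print(np.round(env.get_qpos(),2),env.get_time_s(),np.round(env.get_ft_force(),2))
E
```

```text
sieve_blue [ 4.265e-01  1.042e-01 -2.000e-04] [ 0.4274  0.1037 -0.0011]
sieve_yellow [ 0.4311 -0.2425  0.0007] [ 0.4328 -0.2445 -0.0006]
sieve_red [ 0.4345 -0.0756  0.0005] [ 4.364e-01 -7.660e-02  4.000e-04]
[ 0.4317 -0.2429  0.0009]
[{'point': [0.4295, -0.3839, 0.004], 'p': 0.63}]
0.89 4290 [222 232] [294 308]
[-0.74  0.08  1.85  0.    1.22 -2.32] 4.825 [ 0.37 -1.03 -0.07]
```

View pics/w2.png

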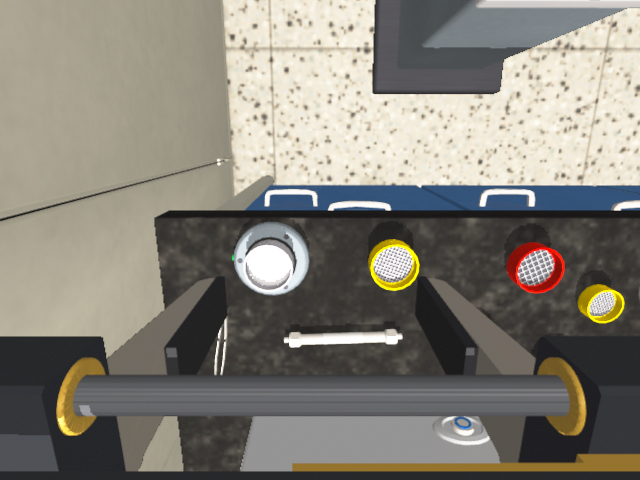

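Wrist view: the shaker base is centred near (271,258) with the bright pan mouth at (269,266). Big yellow is at (394,264), red at (536,267) and small yellow at (601,304). Now I fit the base outline and the pan.

```bash
cat > shk.py <<'E'
from h import *
def model(cal,x,y,parts,z0):
    a=np.linspace(0,2*np.pi,120)
    return mec([ray(cal,*proj(cal,np.array([x+r*np.cos(t),y+r*np.sin(t),z])),z0)[:2] for r,z in parts for t in a])
def fit(im,cal,roi,thr,parts,z0):
    g=cv2.cvtColor(im,cv2.COLOR_RGB2GRAY); m=np.zeros_like(g); x0,x1,y0,y1=roi; m[y0:y1,x0:x1]=(g[y0:y1,x0:x1]>thr)
    m=cv2.morphologyEx(m,cv2.MORPH_OPEN,np.ones((3,3),np.uint8))
    cs,_=cv2.findContours(m,cv2.RETR_EXTERNAL,cv2.CHAIN_APPROX_NONE); c=max(cs,key=cv2.contourArea)
    h=cv2.convexHull(c)[:,0]; P=mec([ray(cal,u,v,z0)[:2] for u,v in h]); s=P[:2].copy()
    for _ in range(4): b=model(cal,*s,parts,z0); s+=P[:2]-b[:2]
    return np.round(np.r_[s,P[2]-b[2]],4)
E
python3 - <<'E'
from shk import *
B=[(.045,0),(.045,.02)]; R=[(.028,.045)]; I=[(.0255,.045)]
w=np.load("w2.npz"); cw=dict(world_to_cam=w["T"],fovy=w["c"][0],cx=w["c"][1],cy=w["c"][2])
iw=cv2.imread("pics/w2.png")[:,:,::-1]; ct=env.get_calibration("top"); it=cv2.imread("pics/top0.png")[:,:,::-1]
for n,im,c,roi in [("w",iw,cw,(225,320,222,305)),("t",it,ct,(470,530,248,306))]:
    for th in (80,100): print(n,"base",th,fit(im,c,roi,th,B,.02))
    for th in (180,200,220): print(n,"bright",th,fit(im,c,roi,th,R,.045))
a=cv2.resize(iw[215:305,220:320,::-1],None,fx=4,fy=4); b=cv2.resize(it[240:312,460:540,::-1],(400,360))
cv2.imwrite("pics/shk.png",np.hstack([a,b]))
E
```

```text
w base 80 [ 0.4257 -0.3861  0.0007]
w base 100 [ 0.4276 -0.3875 -0.0041]
w bright 180 [ 0.4188 -0.3824  0.0243]
w bright 200 [ 0.4201 -0.3829  0.0218]
w bright 220 [ 0.4256 -0.3914  0.0163]
t base 80 [ 0.4298 -0.3883 -0.0051]
t base 100 [ 0.4297 -0.3885 -0.007 ]
t bright 180 [ 0.4271 -0.3841 -0.0089]
t bright 200 [ 0.4272 -0.384  -0.0092]
t bright 220 [ 0.4282 -0.3841 -0.0095]
```

View pics/shk.png

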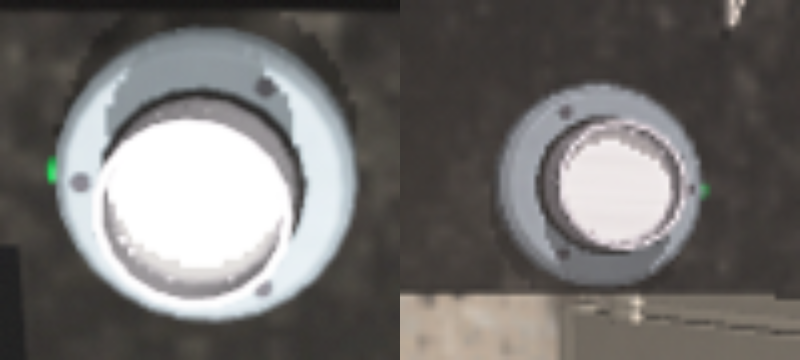

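Left crop (wrist): the pan rim spans u 243–293 with its lower edge at v≈290. Right crop (top): the rim spans u 490.6–517.6 and v 263.4–290. I cross-check these against the base fit, then pick up blue.

```bash
cat >> h.py <<'E'
def pick(x,y,z,w,N=25,deg=90):
    """z: TCP height at the grasp"""
    env.gripper_to(.088); p=env.get_ee_pos()
    env.move_l([.38,y,max(p[2],.2)],v=.3,rotation=q(deg)); env.move_l([x,y,.13],v=.25)
    hit=env.move_l([x,y,z],v=.1,guard=8)
    env.gripper_to(w-.006,squeeze=N); g=env.get_gripper_width()
    print("hit",hit,"width",round(g,4),"force",np.round(env.get_finger_force(),1),env.get_time_s())
    return g
E
python3 - <<'E'
from shk import *
w=np.load("w2.npz"); cw=dict(world_to_cam=w["T"],fovy=w["c"][0],cx=w["c"][1],cy=w["c"][2]); ct=env.get_calibration("top")
print(ray(cw,268.2,265.5,.045),ray(ct,504.1,276.7,.045))
pick(.427,.104,.014,.056)
f0=env.get_ft_force()
env.move_l([.427,.104,.10],v=.1)
env.move_l([.38,.104,.20],v=.2)
im=env.get_image("wrist"); cv2.imwrite("pics/w3.png",im[:,:,::-1]); print(env.get_gripper_width(),np.round(env.get_ft_force()-f0,2),env.get_ee_pos(),env.get_time_s())
E
```

```text
[ 0.42448524 -0.38603304  0.045     ] [ 0.42886469 -0.38756457  0.045     ]
hit False width 0.0501 force 0.0 9.3833
0.0504646676913499 [1.72 2.16 1.55] [0.37970105 0.10384334 0.19889856] 11.1417
```

View pics/w3.png

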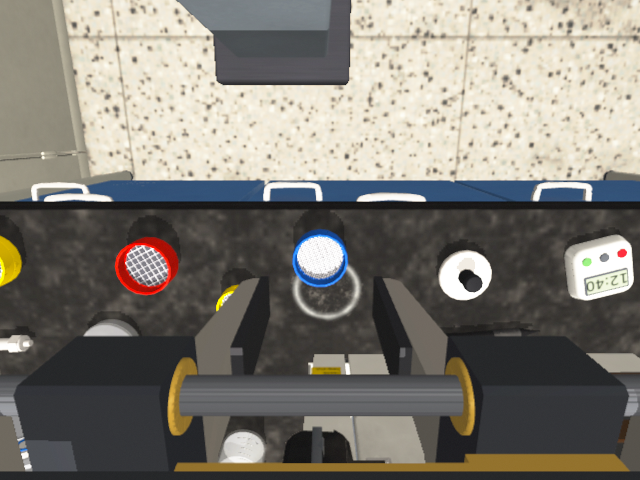

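The grasp missed. The fingers closed to 50 mm with no force, and blue still stands on the table at (320,258). I re-measure it before trying again.

```bash
python3 - <<'E'
from h import *
cal=env.get_calibration("wrist"); im=env.get_image("wrist")
print(rim2(im,cal,"sieve_blue",(.427,.104)))
it=env.get_image("top"); print(rim2(it,env.get_calibration("top"),"sieve_blue",(.427,.104))); cv2.imwrite("pics/top1.png",it[:,:,::-1])
print(env.get_ee_pos(),np.round(env.get_orientation(),3),q(90),[ [np.round(d["point"],3).tolist(),d["p"]] for d in env.pinpoint("sieve_blue","wrist")])
E
python3 -c "
import cv2;a=cv2.imread('pics/w3.png');cv2.imwrite('pics/w3c.png',cv2.resize(a[200:400,200:450],None,fx=3,fy=3))"
```

```text
[ 4.265e-01  1.040e-01 -3.000e-04]
[ 0.4329  0.0915 -0.0101]
[0.37960207 0.10380387 0.19874118] [-0.001  0.     1.    -0.   ] [0, 6.123233995736766e-17, 1.0, 0] [[[0.425, 0.103, -0.002], 0.74]]
```

View pics/w3c.png

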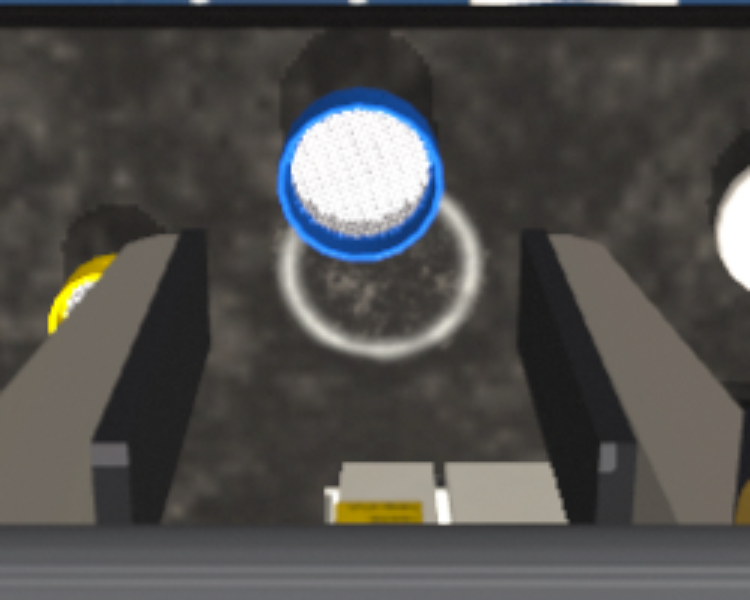

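Run:
```python
from h import *
env.gripper_to(.088); print(env.get_gripper_width())
env.move_l([.427,.104,.13],v=.25); print(env.get_ee_pos())
print(env.move_l([.427,.104,.014],v=.1), env.get_ee_pos(),np.round(env.get_ft_force(),2),env.get_gripper_width())
a=env.get_image("wrist")
env.gripper_to(.040,squeeze=25); print(env.get_gripper_width(),env.get_finger_force(),env.get_ee_pos(),env.get_time_s())
env.pause(.3); print(env.get_gripper_width(),env.get_finger_force())
b=env.get_image("wrist"); cv2.imwrite("pics/w4.png",np.hstack([cv2.resize(i[200:440,160:480],(400,300)) for i in (a,b)])[:,:,::-1])
```

```text
0.08804346828713257
[0.42617471 0.10382746 0.12987592]
False [0.42743468 0.10412605 0.01447236] [ 0.29  0.02 -0.67] 0.08811654447772402
0.04026851219125212 0.0 [0.42696221 0.10399884 0.01397037] 14.675
0.03974802795404852 0.0
```

View pics/w4.png

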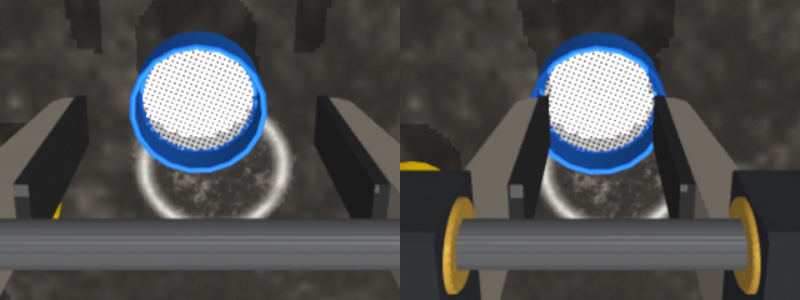

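The image contradicts the commanded height. At an opening of 88, 50 and 40 mm the pads appear 188, 104 and 84 px apart, so their ends are about 0.177 m from the camera, while the TCP should be 0.208 m away. The real fingertips therefore seem to be about 30 mm above the reported TCP, and they closed over the sieve. I test this with a slow guarded descent, gripper open around blue.

Run:
```python
from h import *
env.gripper_to(.088)
print(env.move_l([.427,.104,-.016],v=.03,guard=4), env.get_ee_pos(),np.round(env.get_ft_force(),2))
a=env.get_image("wrist"); cv2.imwrite("pics/w5.png",a[:,:,::-1])
```

```text
False [ 0.42714256  0.1040315  -0.01586934] [-0.08  0.06 -0.31]
```

There is no contact 16 mm below "zero", so the offset is real. I touch the worktop gently to get the exact offset, then grasp.

Run:
```python
from h import *
hit=env.move_l([.427,.104,-.040],v=.02,guard=4); z0=env.get_ee_pos()[2]; print(hit,z0,np.round(env.get_ft_force(),2))
env.move_l([.427,.104,z0+.014],v=.05)
env.gripper_to(.045,squeeze=25); print(env.get_gripper_width(),env.get_finger_force(),env.get_ee_pos(),env.get_time_s())
f0=env.get_ft_force()
env.move_l([.427,.104,.06],v=.06); print(np.round(env.get_ft_force()-f0,2),env.get_gripper_width())
a=env.get_image("wrist"); cv2.imwrite("pics/w6.png",a[:,:,::-1])
```

```text
True -0.02495150420329563 [-0.2  -1.02  7.59]
0.05594601126434164 24.99990656040609 [ 0.4269295   0.10398178 -0.01102126] 18.7
[ 0.46 -0.33 -0.11] 0.0555243123353126
```

View pics/w6.png

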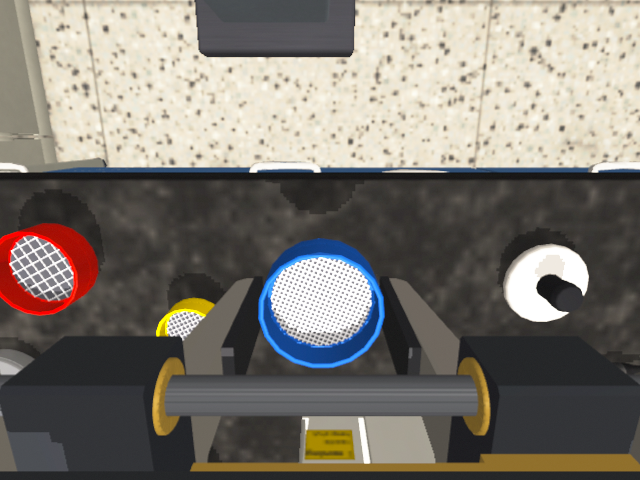

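Blue is now held: width 56 mm, grip 25 N, level at (320,300). The readings stand 25 mm below the true tip height, so seating blue should read about 0.026. I carry it to the pan and set it down.

```bash
cat >> h.py <<'E'
OFF=.025                                  # true fingertip height = reading + OFF
SX,SY=.4256,-.3860
def grab(x,y,tip,w,N=25):
    """tips to height tip, close, lift, bring to the front edge"""
    z=tip-OFF
    env.move_l([.38,y,max(env.get_ee_pos()[2],.15)],v=.35,rotation=q(90)); env.gripper_to(min(.088,w+.034))
    env.move_l([x,y,z+.06],v=.25)
    hit=env.move_l([x,y,z],v=.06,guard=5)
    env.gripper_to(w-.01,squeeze=N); g=env.get_gripper_width(); print("grab hit",hit,"w",round(g,4),np.round(env.get_finger_force(),1),env.get_ee_pos().round(4),env.get_time_s())
    return hit,g
def place(tip,seat,top=.17):
    """set down on the stack; seat = height of the part's origin when seated, tip = grasp height on the part"""
    z=tip-OFF+seat; p=env.get_ee_pos()
    env.move_l([p[0],p[1],.10],v=.1); env.move_l([.38,p[1],top],v=.25); env.move_l([.38,SY,top],v=.3)
    env.move_l([SX,SY,z+.025],v=.15); env.pause(.15)
    hit=env.move_l([SX,SY,z-.004],v=.03,guard=3); e=env.get_ee_pos(); print("place hit",hit,"above seat mm",round((e[2]-z)*1000,2),"F",env.get_ft_force().round(2),"w",round(env.get_gripper_width(),4),env.get_time_s())
    return hit,e[2]-z
def release(w):
    p=env.get_ee_pos(); env.gripper_to(w); env.pause(.1); env.move_l([p[0],p[1],p[2]+.06],v=.12)
    env.move_l([.38,p[1],max(.17,p[2]+.08)],v=.25)
E
python3 - <<'E'
from h import *
h,d=place(.014,.037)
if h and abs(d)<.004:
    release(.078)
    env.move_l([.36,-.33,.22],v=.25)
    im=env.get_image("wrist"); cal=env.get_calibration("wrist"); cv2.imwrite("pics/w7.png",im[:,:,::-1])
    print(rim2(im,cal,"sieve_blue",(SX,SY),h0=.037), rim2(im,cal,"sieve_yellow",(.432,-.243)),env.get_time_s())
E
```

```text
place hit True above seat mm -0.17 F [-0.4   1.25  5.92] w 0.0558 24.8333
[ 0.4247 -0.3854 -0.0011] [ 0.4308 -0.2441 -0.0007] 27.1333
```

```bash
cat > run.py <<'E'
import sys
from h import *
name,x,y,seat,nxt,nx,ny=sys.argv[1],*map(float,sys.argv[2:5]),sys.argv[5],*map(float,sys.argv[6:8])
hit,g=grab(x,y,.014,.056)
if not hit and .053<g<.059:
    h,d=place(.014,seat)
    if h and abs(d)<.003:
        release(.078)
        env.move_l([.36,-.33,.25],v=.3)
        im=env.get_image("wrist"); cal=env.get_calibration("wrist"); cv2.imwrite(f"pics/after_{name}.png",im[:,:,::-1])
        print(name,rim2(im,cal,name,(SX,SY),h0=seat))
        if nxt!="lid": print(nxt,rim2(im,cal,nxt,(nx,ny)))
        print(env.get_time_s())
E
python3 run.py sieve_yellow .4315 -.2430 .061 sieve_red .434 -.0755
```

```text
grab hit False w 0.056 25.0 [ 0.4316 -0.243  -0.0109] 30.5
place hit True above seat mm 0.01 F [-0.26  0.31  6.29] w 0.0558 34.6583
sieve_yellow [ 0.4251 -0.3847 -0.0007]
sieve_red [ 4.347e-01 -7.590e-02  3.000e-04]
36.9
```

View pics/after_sieve_yellow.png

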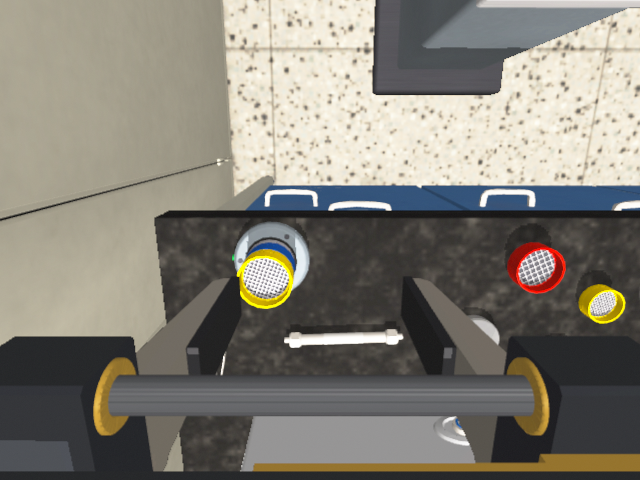

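Yellow sits level on blue at (266,280). Red is at (536,267), so red is next.

```bash
python3 run.py sieve_red .4352 -.0758 .085 lid 0 0
python3 - <<'E'
from h import *
env.move_l([.36,.255,.25],v=.35)
im=env.get_image("wrist"); cal=env.get_calibration("wrist"); cv2.imwrite("pics/lid.png",im[:,:,::-1])
print(env.pinpoint("lid","wrist")[:2])
for d in env.silhouettes("lid","wrist")[:1]:
    P=np.argwhere(d["pixels"]); print(d["p"],len(P),P.min(0),P.max(0))
    # white disc: outline at 8..15 mm; black knob: top at 38 mm
    g=cv2.cvtColor(im,cv2.COLOR_RGB2GRAY); r0,c0=P.min(0)-4; r1,c1=P.max(0)+4
    m=np.zeros_like(g); m[r0:r1,c0:c1]=g[r0:r1,c0:c1]>140
    c=max(cv2.findContours(m,cv2.RETR_EXTERNAL,cv2.CHAIN_APPROX_NONE)[0],key=cv2.contourArea)
    s=mec([ray(cal,*p,.015)[:2] for p in cv2.convexHull(c)[:,0]]); print("disc",s.round(4))
    cv2.imwrite("pics/lidc.png",cv2.resize(im[r0-10:r1+10,c0-10:c1+10,::-1],None,fx=6,fy=6)); print(r0-10,c0-10)
E
```

```text
grab hit False w 0.0551 25.0 [ 0.4353 -0.0758 -0.0109] 40.8583
place hit True above seat mm 0.0 F [-0.04 -0.27  4.77] w 0.0553 45.45
sieve_red [ 0.4247 -0.3847 -0.0013]
47.6333
[{'point': [0.4437, 0.2573, -0.0026], 'p': 0.67}]
0.96 1547 [254 301] [296 346]
disc [0.4483 0.2591 0.0566]
240 287
```

View pics/lidc.png

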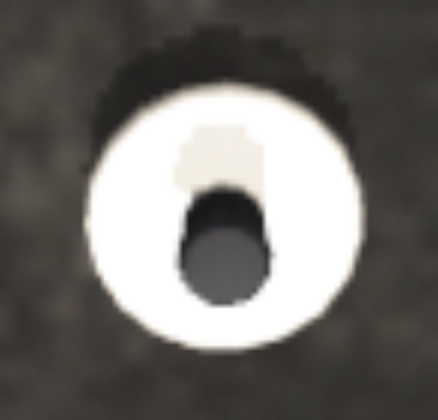

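Lid crop: the disc is centred at pixel (324.4,276.1) and the knob top at (324.5,284), so the lid is upright. I grip the knob with the tips at 19 mm and place it.

Run:
```python
from h import *
cal=env.get_calibration("wrist"); k=ray(cal,324.5,284,.038); d=ray(cal,324.4,276.1,.015); print(k.round(4),d.round(4))
x,y=(k+d)[:2]/2
if np.linalg.norm((k-d)[:2])<.005:
    hit,g=grab(x+.0005,y,.0195,.019,N=20)
    if not hit and .014<g<.022:
        h,e=place(.0195,.109,top=.18)
        if h and abs(e)<.003:
            release(.05); env.move_l([.36,-.30,.27],v=.3)
            im=env.get_image("wrist"); cv2.imwrite("pics/fin_w.png",im[:,:,::-1])
            env.move_l([.32,.1,.27],v=.35)
            a=env.get_image("side"); t=env.get_image("top"); 
            cv2.imwrite("pics/fin.png",np.hstack([cv2.resize(i,(w,300)) for i,w in ((a[180:255,350:450],400),(t[225:300,450:550],400))])[:,:,::-1])
            cv2.imwrite("pics/fin_t.png",t[:,:,::-1])
print(env.get_time_s())
```

```text
[0.4492 0.2598 0.038 ] [0.4483 0.2599 0.015 ]
grab hit False w 0.0176 20.0 [ 0.4492  0.2599 -0.0055] 53.3083
place hit True above seat mm -0.21 F [-0.64 -0.09  5.29] w 0.0179 58.9333
62.9083
```

View pics/fin.png

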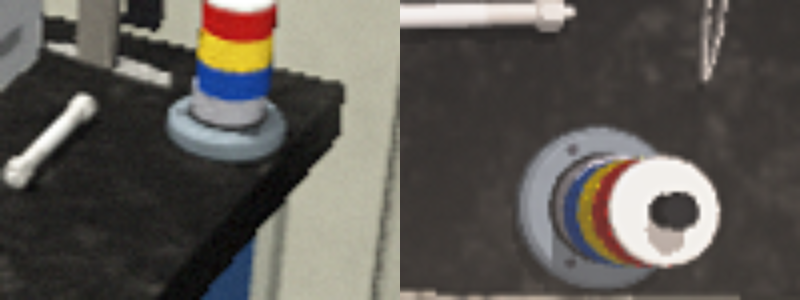

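View pics/fin_w.png

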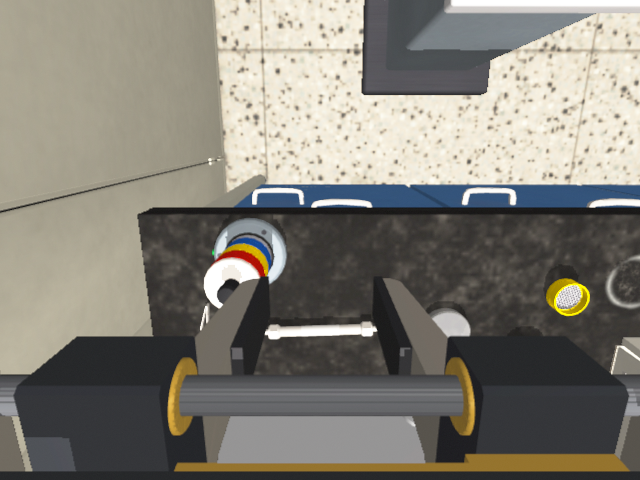

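The stack stands straight (side and top crops): pan, blue, yellow, red and white lid, with every layer seated and even. The column, petri dish and small yellow sieve have not moved. The arm is clear, so I hand in.

Run:
```python
from rig import env
print(env.finish_job(), env.get_time_s())
```

```text
the job is handed in; nothing more can be done
the job is handed in; nothing more can be done
```

The sieve stack is built and handed in: blue, yellow, red and the white lid are seated on the shaker in that order, each stopping within about 0.2 mm of its expected height, at about 63 s of the 128 s allowed.

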